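Slide the salt cellar along the drilling fence to its stop

TASK

The white soapstone salt cellar has to be located for drilling its foot holes. Gently push it across the bench until one side lies flat against the aluminium fence, still well short of the red stop, and then slide it along the fence until it butts against the red stop, leaving it snug against both. Only push it: do not pinch, lift, tip or knock it, and leave the loose things on the bench where they are.

Things in the scene. Friction and masses are not known exactly. Their poses are not given: they have to be found in the camera images.
- cellar: White soapstone salt cellar: a square block 90 x 90 mm, 40 mm high, about 0.65 kg, with a round well 64 mm wide and 26 mm deep in its top. Origin: centre of its underside, on the bench; z up, x and y square to its sides. Starts in front of (on the robot's side of) the fence, 100 to 140 mm from fence face to cellar centre, turned up to 0.3 rad from the fence. Slides with 2 to 9 N.
- fence: Aluminium angle fixed to the bench, running along its own y (480 mm long, from y -250 to +230 mm), upright leg 32 mm high and 8 mm thick, its foot (45 mm wide, 5 mm thick) behind it. Origin: at bench height in the flat guiding face, which is the plane x = 0 and looks to -x (towards the robot). Turned up to 0.2 rad. Cannot move.
- stop: Red stop block fixed on the left (+y) part of the fence, axes parallel to the fence's, origin at bench height in the plane of the guiding face. Its stopping face is its plane y = 0, looking to -y; it juts 70 mm to -x, is 30 mm thick (to +y), 31 mm high, with a clamp screw at the fence rising to 54 mm. Cannot move. Snug in the corner, the cellar's origin is at x -45, y -45 mm here.
- depth_gauge: Bystander: steel depth gauge lying on the right, 140 x 90 mm cross shape, 20 mm high. Origin: centre of underside.
- sanding_block: Bystander: reddish cedar sanding block 110 x 60 x 35 mm, left of the work. Origin: centre of underside.
- pink_bowl: Bystander: small round pink soapstone bowl, 84 mm across, 36 mm high, right of the work. Origin: centre of underside.
- brush: Bystander: hand brush lying on the left. Origin at its underside, at mid length.
- oil_can: Bystander: can with a green band, 60 mm across, 120 mm high, standing on the left. Origin: centre of underside.
- spanner: Bystander: steel spanner lying on the right. Origin at its underside, at mid length.
Things that resemble listed ones, but are neither listed nor needed, are in the scene too. There is more than one size of the cellar; the one meant has the size given above.

How it is judged:
On the way, in this order (a step that is already met when the one before it is completed fails the run):
1. the cellar lies flat against the fence, at least 25 mm short of the stop (x of cellar in the frame of fence between -0.0495 and -0.04 m and (angle between the x axis of cellar and the x axis of fence, either way round below 0.06 rad or angle between the x axis of cellar and the y axis of fence, either way round below 0.06 rad) and y of cellar in the frame of stop below -0.07 m), for 0.2 s.
2. the cellar lies in the corner, against fence and stop (x of cellar in the frame of fence between -0.0495 and -0.04 m and (angle between the x axis of cellar and the x axis of fence, either way round below 0.06 rad or angle between the x axis of cellar and the y axis of fence, either way round below 0.06 rad) and y of cellar in the frame of stop between -0.0495 and -0.04 m), for 0.2 s.
At the end, for the whole second after the job is handed in: The cellar stands flat on the bench at rest, its side within 4.5 mm of the fence face and square to it within 0.06 rad, its end within 4.5 mm of the stop's face (all of step 2 and height (world z) of cellar below 0.004 m and angle between cellar's own z axis and vertical below 0.05 rad and linear speed of cellar below 0.01 m/s); the robot touches nothing.
It fails at once if the cellar is lifted or tipped (8 mm or 0.2 rad) (height (world z) of cellar above 0.008 m or angle between cellar's own z axis and vertical above 0.2 rad).
It fails at once if the cellar is squeezed or rammed by the fingers (over 36 N) (contact force between the fingers and cellar above 36 N).
It fails at once if the cellar is knocked along (faster than 0.35 m/s) (linear speed of cellar above 0.35 m/s).
It fails at once if another loose thing is shifted by more than 15 mm (distance of any of depth_gauge, sanding_block, pink_bowl, brush, oil_can, spanner from where it was at the start of the episode above 0.015 m).
It also fails if it takes over 54 s, if anything falls off the work surface, if the arm or the gripper's body presses on something with over 40 N, if the wrist force passes 120 N, or if a joint passes its speed limit or range.

ROBOT

A 6-joint arm with a two-finger parallel gripper is mounted at the origin on the work surface. World frame = base frame: x ahead of the robot, y to its left, z up, the work surface at z = 0. Lengths are in m, angles in rad, forces in N, time in s.
With the tool pointing down it reaches from about 0.35 to 0.925 m from the base axis. Payload 6.4 kg.
Tool frame: the origin (TCP) lies at the very end of the fingers, on their centre line; the grasp point (between the pads) lies 19 mm behind it; z points along the fingers, y is the line along which they close (so a half turn about z gives the same grasp; the last joint's range is limited). The gripper opens to 94 mm and grips with 3 to 60 N. Pads are 16 mm wide; open, the fingers measure 119 mm over their backs; the gripper's body (75 mm by 177 mm) begins 78 mm behind the grasp point.
Start: joints at [1.021, 0.245, 1.558, -0, 1.339, -0.174], TCP at [0.239, 0.605, 0.205] pointing down, gripper open.
Joint ranges: [-3.13, 3.13], [-1.02, 2.26], [0.13, 2.54], [-0.95, 4.09], [0.21, 2.88], [-2.74, 2.74]. Speed limits (rad/s): [2.57, 2.57, 3.14, 3.14, 3.14, 3.14].

INTERFACE

Orientations are given as a rotation vector (axis times angle).
In Python, from bench import robot, vision gives the robot as it stands. The module is installed in compiled form; this text tells all that it offers.
- The arm moves only by the tool send_rows, never from a script. Its argument "plan" is a list that holds one entry, the list of rows, each a list of 5 numbers: the closure, from -1 (fully open) to 1 (shut), then the shift along the world's x, y, z scaled (see below), then the turn about the world's z scaled (see below). A call has 1 to 12 rows; each row is the pose to reach, as a shift and turn from the pose commanded when the call began, turning the shorter way round; what a row does not reach only later rows make up. The controller multiplies each number of a shift by 30 cm and each number of a turn by pi rad. A row lasts 1/12 s, in which the tool goes at most 41.7 mm and 7.16 degrees, less where a joint would pass 70% of its speed; a pose out of reach is approached as far as the arm can. A call with a number of a shift or a turn outside -1 to 1 is refused whole. A call with a gripper value outside its range is refused whole. The fingers move at their own pace and stop on an object; "newtons" is the grip in N (left out, the last holds). Time passes only in rows, so rows that repeat a pose let the fingers close. It gives the time, the measured TCP pose, the force, the opening and the grip force at its end, in the units of the state.
- robot.read_state(): the state, without advancing time (a new reading comes with each control period).
- vision.camera(name): name is "side" or "top"; returns the picture (400x640x3 uint8, red, green, blue); there is no depth.
- vision.camera_info(name): a dict with "intrinsics" (3x3 intrinsics, pixels), "rvec" (rotation vector, rad) and "tvec" (3), from world to camera coordinates, as OpenCV has them. Camera axes: x right, y down, z forward; pixel columns grow to the right and rows downward; lengths in m; the calibration is good to about 2 mm. A picture is of the moment at which its call begins. camera_info takes no time and is no camera call.
- robot.job_done(): hands the job in; it is judged then, once.
The state is a dict: "time_s": time; "joints": joint angles; "dq": joint speeds; "tau": joint torques, N m; "eef_pos": TCP position; "orientation": TCP orientation; "contact_force": force on the tool from outside, world axes, zero at the start; "ft_torque": the same for the moment, N m; "gripper_width": finger opening in m; "gripper_force": force on a finger pad.
Only numpy, scipy, OpenCV 4.12 (cv2) and the standard library are available. Lean on these libraries where they do the work, as an engineer would, in place of code of your own. Each camera call takes 0.05 s, during which the arm holds its last target. There are 200 camera calls.

## Working session

There is one attempt and no reset: what is moved stays moved. The work goes in short steps, Python scripts to look and compute and a tool call to move; the robot and the scene stay as the last step left them, time stands still between calls to the robot, and variables do not carry over. Pictures are saved under pics/ and viewed, at most 10 in all, crops included, and the job is handed in when it is done.

Besides the shell and the picture viewer there is one more tool, called after "Emit:" by a JSON object that holds its "method" and its "body". send_rows: Moves the arm, as the interface text tells. Shifts and turns lie within -1 to 1; 1 stands for 30 cm of shift or pi rad of turn. Its arguments: {"type":"object","properties":{"plan":{"type":"array","items":{"type":"array","items":{"type":"array","items":{"type":"number","minimum":-1,"maximum":1}}}},"newtons":{"type":"number"}},"required":["plan"]}

```bash
mkdir -p pics; cat > h.py <<'E'
import numpy as np, cv2
from bench import robot, vision
def cast(name,uv,z):
    i=vision.camera_info(name);K=np.array(i["intrinsics"],float);R=cv2.Rodrigues(np.array(i["rvec"],float))[0];t=np.array(i["tvec"],float).ravel()
    uv=np.atleast_2d(uv).astype(float)
    d=np.c_[uv,np.ones(len(uv))]@np.linalg.inv(K).T@R; c=-R.T@t
    return (c+d*((z-c[2])/d[:,2])[:,None])
def proj(name,p):
    i=vision.camera_info(name)
    return cv2.projectPoints(np.atleast_2d(p).astype(float),np.array(i["rvec"],float),np.array(i["tvec"],float),np.array(i["intrinsics"],float),None)[0][:,0]
def shot(name,f):
    im=vision.camera(name)[:,:,::-1].copy(); cv2.imwrite("pics/"+f,im); return im
E
python3 - <<'E'
from h import *
shot("top","t0.png");shot("side","s0.png")
for n in("top","side"):
    i=vision.camera_info(n);R=cv2.Rodrigues(np.array(i["rvec"],float))[0];print(n,-R.T@np.array(i["tvec"]).ravel(),R[2],i["intrinsics"][0])
print(robot.read_state())
E
```

```text
top [ 0.38834573 -0.00128787  1.22195489] [ 0.11488871 -0.00643307 -0.99335754] [414.24490615   0.         322.40703596]
side [ 0.41477034 -0.6712784   0.7143405 ] [ 0.12490834  0.70091747 -0.70221977] [368.27077796   0.         318.47144961]
{'time_s': 0.1, 'joints': array([ 1.02085904e+00,  2.45749362e-01,  1.55887885e+00, -2.52450931e-05,
        1.33870309e+00, -1.74084132e-01]), 'dq': array([ 1.22799353e-03,  3.84349529e-04, -2.40210210e-03,  2.07322133e-06,
        1.81424578e-04,  1.99823525e-03]), 'tau': array([-9.50613794e-04, -4.16914344e+01, -3.15527058e+01,  6.87084370e-02,
        3.09595233e-02, -3.36130961e-05]), 'eef_pos': array([0.23829749, 0.60416186, 0.2044594 ]), 'orientation': array([-5.86799879e-01, -3.08569920e+00,  2.56722801e-03]), 'contact_force': array([-0.0624914 ,  1.26034379, -0.02201616]), 'ft_torque': array([ 0.01270531, -0.01028134, -0.02773528]), 'gripper_force': 0.0, 'gripper_width': 0.09404044228870768}
```

View pics/t0.png

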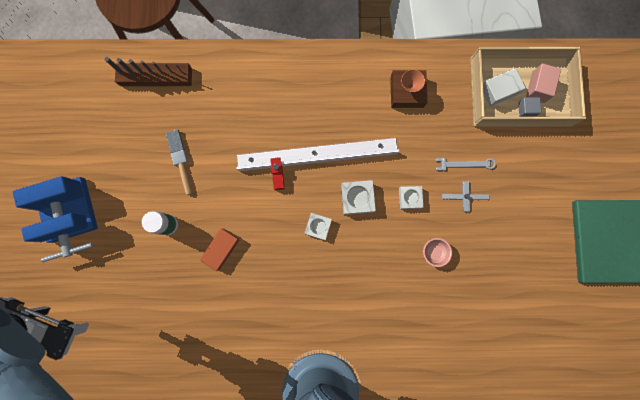

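View pics/s0.png

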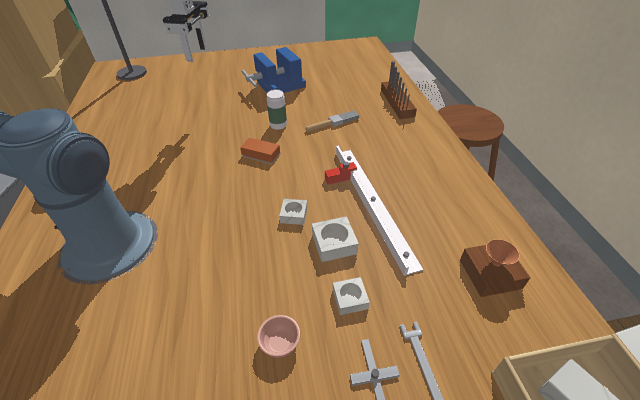

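The top view shows the 90 mm cellar at (358,198). The decoys are at (318,226) and (411,198). The fence runs (237,160)–(398,145), with the red stop at (278,173). Next I'll measure these.

```bash
python3 - <<'E'
from h import *
a=cv2.imread("pics/t0.png");b=cv2.imread("pics/s0.png")
ca=cv2.resize(a[125:250,220:420],None,fx=4,fy=4,interpolation=cv2.INTER_CUBIC)
cb=cv2.resize(b[135:285,270:430],None,fx=4,fy=4,interpolation=cv2.INTER_CUBIC)
cv2.imwrite("pics/t0c.png",ca);cv2.imwrite("pics/s0c.png",cb)
def blobs(im,name,z):
    h=cv2.cvtColor(im,cv2.COLOR_BGR2HSV)
    m=((h[...,1]<60)&(h[...,2]>110)).astype(np.uint8)
    for c in cv2.findContours(m,cv2.RETR_EXTERNAL,cv2.CHAIN_APPROX_NONE)[0]:
        if cv2.contourArea(c)>250:
            M=c[:,0].mean(0)
            if (100<M[1]<310 and 220<M[0]<440):
                w=cast(name,c[:,0],z)[:,:2].astype(np.float32)
                r=cv2.minAreaRect(w);print(name,M.round(),np.round(r[0],4),np.round(r[1],4),round(r[2],2))
for n,im in(("top",a),("side",b)): blobs(im,n,.04)
h=cv2.cvtColor(a,cv2.COLOR_BGR2HSV)
m=(((h[...,0]<6)|(h[...,0]>174))&(h[...,1]>200)).astype(np.uint8)
for c in cv2.findContours(m,0,1)[0]:
    if cv2.contourArea(c)>40: print("red",cv2.boundingRect(c),cv2.minAreaRect(cast("top",c[:,0],.031)[:,:2].astype(np.float32)))
E
```

```text
top [318. 226.] [0.4654 0.0045] [0.0632 0.0632] 72.95
top [411. 197.] [ 0.5482 -0.2633] [0.067 0.064] 89.74
top [358. 197.] [ 0.5501 -0.1109] [0.0914 0.0925] 4.3
top [315. 153.] [0.6774 0.0054] [0.0478 0.4719] 6.44
side [350. 296.] [ 0.5473 -0.2824] [0.0661 0.0756] 1.58
side [334. 239.] [ 0.5491 -0.1253] [0.0968 0.1182] 4.15
side [293. 211.] [ 0.4648 -0.0186] [0.086 0.066] 72.88
side [376. 208.] [ 0.6698 -0.0117] [0.0478 0.4918] 5.97
red (271, 159, 13, 30) ((0.6207579374313354, 0.12331190705299377), (0.0890108123421669, 0.028187181800603867), 8.108598709106445)
```

View pics/t0c.png

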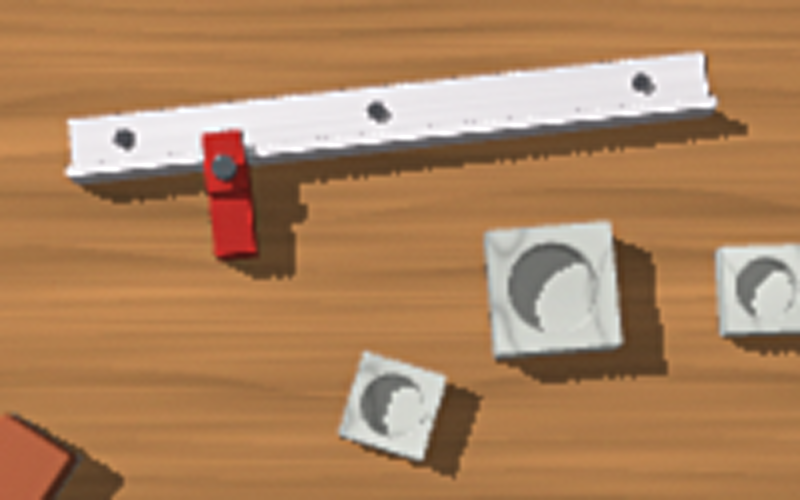

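View pics/s0c.png

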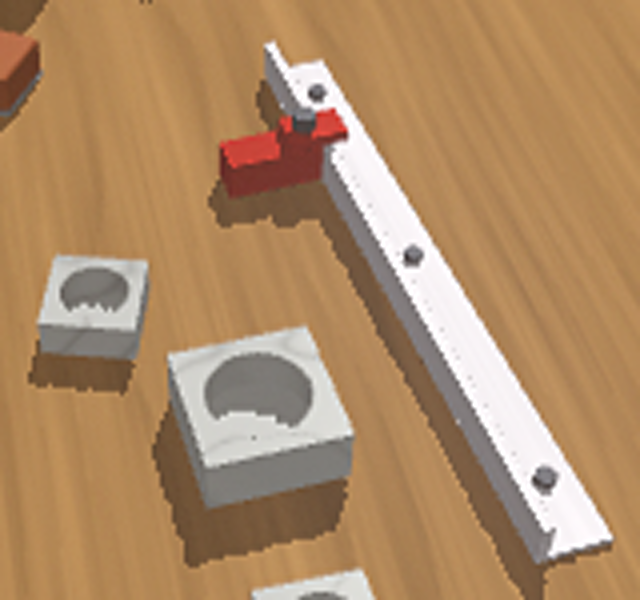

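The crops confirm the layout: the fence's face edge runs from (68,174) to (715,105) in crop pixels. The stop's right edge is at about (247,190)–(256,252), and the cellar's top corners are (485,231), (610,222), (622,345) and (495,357).

```bash
cat > m.py <<'E'
from h import *
# fence frame from the first picture (face edge z=.032, stop edge z=.031)
def px(p): return (np.array(p,float)+.5)/4-.5+[220,125]
F=cast("top",px([(68,172),(715,104)]),.032)[:,:2]
B=cast("top",px([(68,178),(716,110)]),.0)[:,:2]
S=cast("top",px([(249,190),(256,252)]),.031)[:,:2]
ey=F[0]-F[1]; ey/=np.linalg.norm(ey); ex=np.array([ey[1],-ey[0]])
ang=np.arctan2(ex[1],ex[0])
E
python3 - <<'E'
from m import *
print("F",F,"B",B,"S",S,"len",np.linalg.norm(F[0]-F[1]),"ex",ex,"ang",ang)
C=cast("top",px([(485,231),(610,222),(621,342),(495,354)]),.04)[:,:2];c=C.mean(0)
d=[C[i]-C[(i+1)%4] for i in range(4)];print("C",C,c,[np.linalg.norm(x) for x in d],[np.degrees(np.arctan2(x[1],x[0])) for x in d])
print("c in fence x:",(c-F[1])@ex,(c-B[1])@ex,"stop y of c",(c-S)@ey, "S x",(S-F[1])@ex)
# fence end check: left end y=+230,right -250
print("stop y from left end",(S.mean(0)-F[0])@ey, "eef",robot.read_state()["eef_pos"])
E
```

```text
F [[ 0.63815465  0.24079057]
 [ 0.68694535 -0.23323657]] B [[ 0.64029946  0.24721723]
 [ 0.69034508 -0.24010597]] S [[0.62442341 0.10879659]
 [0.57861436 0.10345222]] len 0.4765314863113723 ex [0.99474463 0.10238714] ang 0.10256688174137053
C [[ 0.59176956 -0.06271881]
 [ 0.59795626 -0.15327686]
 [ 0.51061624 -0.15948625]
 [ 0.50241775 -0.0689338 ]] [ 0.55068995 -0.11110393] [np.float64(0.09076913723873954), np.float64(0.08756046837164713), np.float64(0.09092283301172362), np.float64(0.08956769340497592)] [np.float64(93.90823366739737), np.float64(4.066565230755338), np.float64(-84.8266262024686), np.float64(-176.0211227676243)]
c in fence x: -0.12303451267387294 -0.1257130351169596 stop y of c [-0.2111955  -0.21056948] S x [-0.02717357 -0.07328907]
stop y from left end -0.13020740835078823 eef [0.23829749 0.60416186 0.2044594 ]
```

Emit:
{"method": "send_rows", "body": {"plan": [[[-0.06,0.38,-1,0,0.152],[-0.06,0.38,-1,0,0.152],[-0.06,0.38,-1,0,0.152],[-0.06,0.38,-1,0,0.152],[-0.06,0.38,-1,0,0.152],[-0.06,0.38,-1,0,0.152],[-0.06,0.38,-1,0,0.152],[-0.06,0.38,-1,0,0.152],[-0.06,0.38,-1,0,0.152],[-0.06,0.38,-1,0,0.152]]], "newtons": 20}}

```text
time_s: 0.93
eef_pos: [0.3529, 0.3036, 0.2053]
orientation: [0.155, -3.138, -0.0]
contact_force: [0.1, -0.3, 0.6]
gripper_width: 0.0501
gripper_force: 0.0
```

Emit:
{"method": "send_rows", "body": {"plan": [[[-0.06,0.38,-1,0,0],[-0.06,0.38,-1,0,0],[-0.06,0.38,-1,0,0],[-0.06,0.38,-1,0,0],[-0.06,0.38,-1,0,0],[-0.06,0.38,-1,0,0],[-0.06,0.38,-1,0,0],[-0.06,0.38,-1,0,0],[-0.06,0.38,-1,0,0],[-0.06,0.38,-1,0,0]]]}}

```text
time_s: 1.77
eef_pos: [0.4669, 0.0047, 0.2051]
orientation: [0.158, -3.137, -0.001]
contact_force: [-0.7, 0.2, -0.5]
gripper_width: 0.05
gripper_force: 0.0
```

Emit:
{"method": "send_rows", "body": {"plan": [[[-0.06,0.01,-0.413,0,0],[-0.06,0.01,-0.413,0,0],[-0.06,0.01,-0.413,0,0],[-0.06,0.01,-0.413,-0.1,0],[-0.06,0.01,-0.413,-0.2,0],[-0.06,0.01,-0.413,-0.3,0],[-0.06,0.01,-0.413,-0.4,0],[-0.06,0.01,-0.413,-0.5,0],[-0.06,0.01,-0.413,-0.58,0],[-0.06,0.01,-0.413,-0.62,0],[-0.06,0.01,-0.413,-0.64,0],[-0.06,0.01,-0.413,-0.64,0]]]}}

```text
time_s: 2.77
eef_pos: [0.4688, -0.1171, 0.0121]
orientation: [0.163, -3.135, -0.003]
contact_force: [-0.8, 0.5, -0.1]
gripper_width: 0.0495
gripper_force: 0.0
```

```bash
cat >> m.py <<'E'
def where():
    e=robot.read_state()
    p=e["eef_pos"][:2]; print("tcp in fence x %.4f, stop y %.4f"%((p-F[1])@ex,(p-S[0])@ey),"F",np.round(e["contact_force"],1),e["eef_pos"],e["time_s"])
E
python3 -c "
from m import *
where();shot('top','t1.png');print(px([0,0]))
a=cv2.imread('pics/t1.png');cv2.imwrite('pics/t1c.png',cv2.resize(a[125:250,220:420],None,fx=4,fy=4))"
```

```text
tcp in fence x -0.2051, stop y -0.2087 F [-0.8  0.5 -0.1] [ 0.46878008 -0.11707221  0.01211248] 2.7667
[219.625 124.625]
```

View pics/t1c.png

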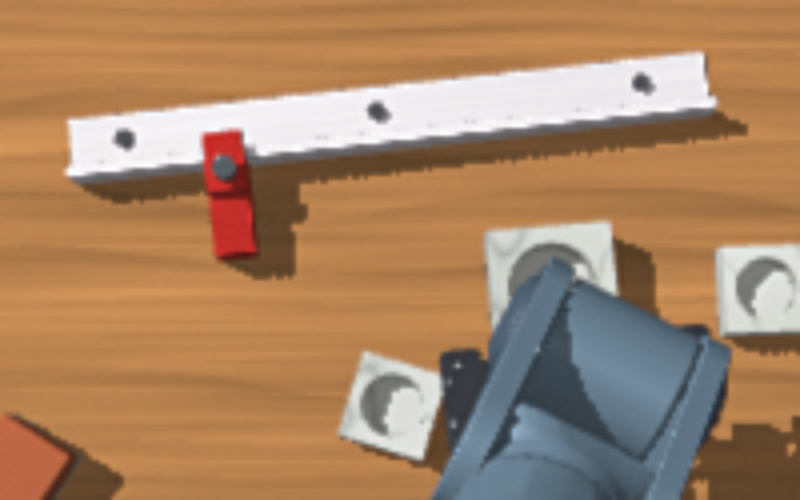

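The cellar is still untouched and the fingers are down behind it. Pushing along the fence normal.

Emit:
{"method": "send_rows", "body": {"plan": [[[-0.06,0.025,0.003,0,0],[-0.06,0.05,0.005,0,0],[-0.06,0.075,0.008,0,0],[-0.06,0.09,0.009,0,0],[-0.06,0.105,0.011,0,0],[-0.06,0.12,0.012,0,0],[-0.06,0.14,0.014,0,0],[-0.06,0.16,0.016,0,0],[-0.06,0.18,0.018,0,0],[-0.06,0.2,0.02,0,0],[-0.06,0.22,0.022,0,0],[-0.06,0.24,0.025,0,0]]]}}

```text
time_s: 3.82
eef_pos: [0.5409, -0.1117, 0.0134]
orientation: [0.16, -3.134, -0.001]
contact_force: [-6.5, -1.1, 3.2]
gripper_width: 0.05
gripper_force: 2.9
```

```bash
python3 -c "
from m import *
where()"
```

```text
tcp in fence x -0.1328, stop y -0.2108 F [-6.5 -1.1  3.2] [ 0.54091454 -0.11171119  0.01342963] 3.8167
```

Emit:
{"method": "send_rows", "body": {"plan": [[[-0.06,0.015,0.002,0,0],[-0.06,0.03,0.003,0,0],[-0.06,0.045,0.005,0,0],[-0.06,0.06,0.006,0,0],[-0.06,0.07,0.007,0,0],[-0.06,0.08,0.008,0,0],[-0.06,0.088,0.009,0,0],[-0.06,0.094,0.0095,0,0],[-0.06,0.1,0.01,0,0]]]}}

```text
time_s: 4.57
eef_pos: [0.5709, -0.1087, 0.0134]
orientation: [0.16, -3.135, -0.001]
contact_force: [-5.7, -0.3, 4.5]
gripper_width: 0.0494
gripper_force: 2.9
```

Emit:
{"method": "send_rows", "body": {"plan": [[[-0.06,0.004,0.0004,0,0],[-0.06,0.008,0.0008,0,0],[-0.06,0.01,0.001,0,0]]]}}

```text
time_s: 4.82
eef_pos: [0.5721, -0.1086, 0.0134]
orientation: [0.161, -3.13, -0.001]
contact_force: [-14.0, -1.2, 11.3]
gripper_width: 0.05
gripper_force: 7.3
```

Emit:
{"method": "send_rows", "body": {"plan": [[[-0.06,0.002,0,0,0],[-0.06,0.003,0,0,0],[-0.06,0.003,0,0,0]]]}}

```text
time_s: 5.07
eef_pos: [0.5721, -0.1085, 0.0132]
orientation: [0.161, -3.128, -0.002]
contact_force: [-16.1, -1.5, 12.0]
gripper_width: 0.05
gripper_force: 7.9
```

```bash
python3 -c "
from m import *
where();shot('side','s2.png');shot('top','t2.png')
a=cv2.imread('pics/s2.png');b=cv2.imread('pics/t2.png')
cv2.imwrite('pics/c2.png',np.hstack([cv2.resize(a[150:290,300:430],None,fx=3,fy=3,interpolation=2),cv2.resize(b[125:265,280:410],None,fx=3,fy=3,interpolation=2)]))"
```

```text
tcp in fence x -0.1015, stop y -0.2108 F [-16.1  -1.5  12. ] [ 0.5720921  -0.10853038  0.01324125] 5.0667
```

View pics/c2.png

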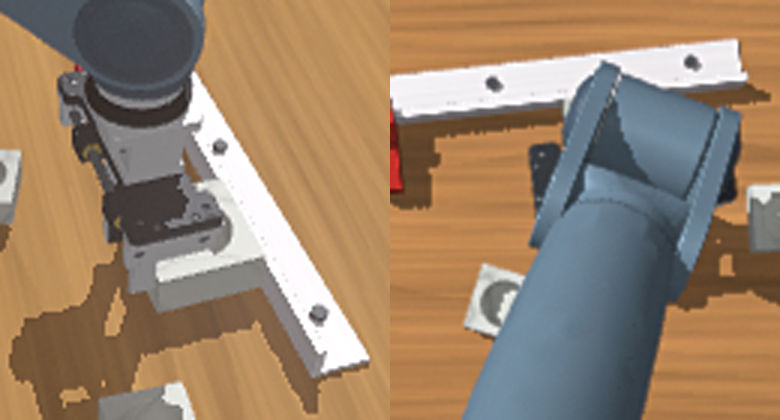

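The cellar lies flat on the fence: its edge is parallel in the side view and the force rises to 16 N with no motion. Next is to back off, rise, rotate and come round to its right side.

Emit:
{"method": "send_rows", "body": {"plan": [[[-0.06,-0.02,-0.002,0,0],[-0.06,-0.06,-0.006,0,0],[-0.06,-0.12,-0.012,0,0],[-0.06,-0.12,-0.012,0.1,0],[-0.06,-0.12,-0.012,0.2,0],[-0.06,-0.12,-0.012,0.3,0],[-0.1,-0.12,-0.012,0.4,-0.04],[-0.2,-0.12,-0.012,0.4,-0.08],[-0.2,-0.12,-0.012,0.4,-0.12],[-0.2,-0.12,-0.012,0.4,-0.16],[-0.2,-0.12,-0.012,0.4,-0.16]]]}}

```text
time_s: 6.08
eef_pos: [0.5402, -0.1121, 0.1339]
orientation: [0.628, 3.076, 0.0]
contact_force: [-0.9, 0.2, -0.2]
gripper_width: 0.0562
gripper_force: 0.0
```

```bash
python3 -c "
from m import *
where();print(robot.read_state()['joints'],robot.read_state()['orientation'])"
```

```text
tcp in fence x -0.1335, stop y -0.2111 F [-0.9  0.2 -0.2] [ 0.54024924 -0.11205169  0.13394727] 6.0833
[-4.10370863e-01  9.20790098e-02  1.86883693e+00  7.10160546e-04
  1.17849811e+00 -1.57833886e+00] [6.28454496e-01 3.07577761e+00 2.98704034e-04]
```

Emit:
{"method": "send_rows", "body": {"plan": [[[0.15,0.1,-0.08,0,-0.039],[0.15,0.2,-0.16,0,-0.078],[0.15,0.309,-0.236,0,-0.117],[0.15,0.309,-0.236,0,-0.156],[0.15,0.309,-0.236,0,-0.195],[0.15,0.309,-0.236,0,-0.234],[0.15,0.309,-0.236,0,-0.273],[0.15,0.309,-0.236,0,-0.312],[0.15,0.309,-0.236,0,-0.339],[0.15,0.309,-0.236,0,-0.339]]]}}

```text
time_s: 6.92
eef_pos: [0.6325, -0.1828, 0.1332]
orientation: [2.1, 2.336, 0.001]
contact_force: [0.1, 0.2, 0.3]
gripper_width: 0.0398
gripper_force: 0.0
```

```bash
python3 -c "
from m import *
where();o=robot.read_state()['orientation'];R=cv2.Rodrigues(o)[0];print(np.degrees(np.arctan2(R[1,1],R[0,1])))
shot('side','s3.png')
a=cv2.imread('pics/s3.png')
cv2.imwrite('pics/c3.png',cv2.resize(a[150:310,270:450],None,fx=3,fy=3,interpolation=2))"
```

```text
tcp in fence x -0.0490, stop y -0.2909 F [0.1 0.2 0.3] [ 0.63254178 -0.18279478  0.13322862] 6.9167
6.097924477634685
```

View pics/c3.png

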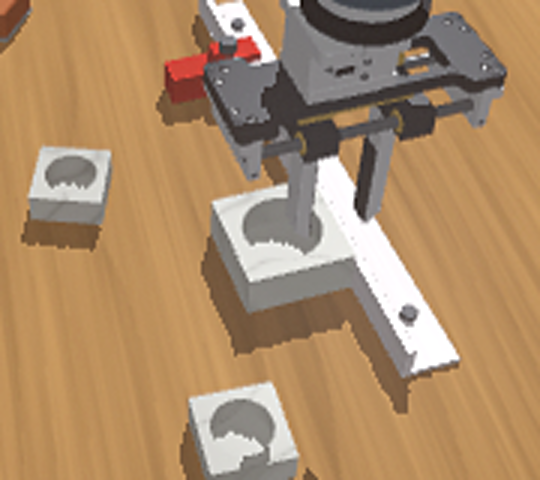

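The cellar is flush with the fence and clear on its right side. Descending.

Emit:
{"method": "send_rows", "body": {"plan": [[[0.15,0,0,-0.08,0],[0.15,0,0,-0.16,0],[0.15,0,0,-0.24,0],[0.15,0,0,-0.31,0],[0.15,0,0,-0.36,0],[0.15,0,0,-0.39,0],[0.15,0,0,-0.403,0],[0.15,0,0,-0.403,0]]]}}

```text
time_s: 7.63
eef_pos: [0.6321, -0.1828, 0.0121]
orientation: [-2.1, -2.336, 0.0]
contact_force: [0.0, 0.7, 0.0]
gripper_width: 0.04
gripper_force: 0.0
```

Emit:
{"method": "send_rows", "body": {"plan": [[[0.15,-0.0015,0.02,0,0],[0.15,-0.003,0.04,0,0],[0.15,-0.005,0.055,0,0],[0.15,-0.006,0.065,0,0],[0.15,-0.007,0.075,0,0],[0.15,-0.008,0.085,0,0],[0.15,-0.009,0.095,0,0],[0.15,-0.01,0.105,0,0],[0.15,-0.011,0.115,0,0],[0.15,-0.012,0.13,0,0],[0.15,-0.014,0.145,0,0],[0.15,-0.016,0.16,0,0]]]}}

```text
time_s: 8.63
eef_pos: [0.6278, -0.1351, 0.013]
orientation: [2.101, 2.334, 0.0]
contact_force: [-0.3, -4.3, 0.7]
gripper_width: 0.0402
gripper_force: 2.2
```

```bash
python3 -c "
from m import *
where()"
```

```text
tcp in fence x -0.0488, stop y -0.2429 F [-0.3 -4.3  0.7] [ 0.62775703 -0.13506219  0.01303804] 8.6333
```

Emit:
{"method": "send_rows", "body": {"plan": [[[0.15,-0.0018,0.018,0,0],[0.15,-0.0035,0.036,0,0],[0.15,-0.0053,0.054,0,0],[0.15,-0.007,0.072,0,0],[0.15,-0.009,0.09,0,0],[0.15,-0.0106,0.108,0,0],[0.15,-0.0123,0.126,0,0],[0.15,-0.014,0.144,0,0],[0.15,-0.016,0.162,0,0],[0.15,-0.0176,0.18,0,0],[0.15,-0.0194,0.198,0,0],[0.15,-0.021,0.216,0,0]]]}}

```text
time_s: 9.63
eef_pos: [0.621, -0.0701, 0.013]
orientation: [2.101, 2.335, -0.002]
contact_force: [-0.9, -7.0, 3.3]
gripper_width: 0.0402
gripper_force: 3.3
```

```bash
python3 -c "
from m import *
where();shot('side','s4.png')
a=cv2.imread('pics/s4.png')
cv2.imwrite('pics/c4.png',cv2.resize(a[130:290,270:450],None,fx=3,fy=3,interpolation=2))"
```

```text
tcp in fence x -0.0489, stop y -0.1776 F [-0.9 -7.   3.3] [ 0.62097034 -0.07013778  0.01297663] 9.6333
```

View pics/c4.png

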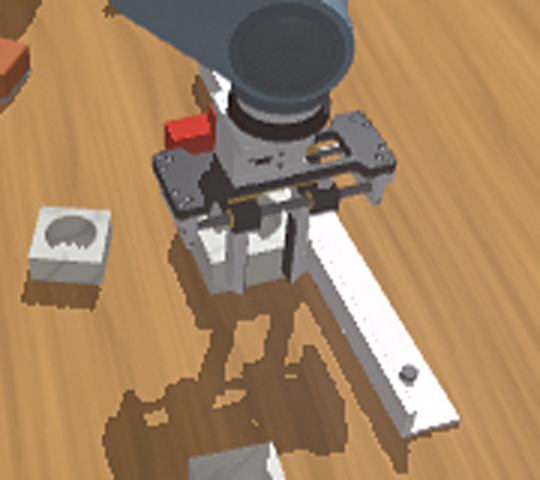

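It is sliding along the fence, still flush. Continuing.

Emit:
{"method": "send_rows", "body": {"plan": [[[0.15,-0.0018,0.018,0,0],[0.15,-0.0035,0.036,0,0],[0.15,-0.0053,0.054,0,0],[0.15,-0.007,0.072,0,0],[0.15,-0.009,0.09,0,0],[0.15,-0.0106,0.108,0,0],[0.15,-0.0123,0.126,0,0],[0.15,-0.014,0.144,0,0],[0.15,-0.016,0.162,0,0],[0.15,-0.0176,0.18,0,0],[0.15,-0.0194,0.198,0,0],[0.15,-0.0205,0.21,0,0]]]}}

```text
time_s: 10.68
eef_pos: [0.6144, -0.0073, 0.0128]
orientation: [-2.101, -2.336, 0.003]
contact_force: [-2.0, -6.7, 3.5]
gripper_width: 0.0402
gripper_force: 3.5
```

Emit:
{"method": "send_rows", "body": {"plan": [[[0.15,-0.0006,0.006,0,0],[0.15,-0.001,0.012,0,0],[0.15,-0.0016,0.018,0,0],[0.15,-0.002,0.022,0,0],[0.15,-0.0025,0.026,0,0]]]}}

```text
time_s: 11.1
eef_pos: [0.6136, 0.0002, 0.0127]
orientation: [-2.101, -2.335, 0.003]
contact_force: [-1.3, -7.2, 3.2]
gripper_width: 0.0402
gripper_force: 3.5
```

```bash
python3 -c "
from m import *
where()"
```

```text
tcp in fence x -0.0490, stop y -0.1069 F [-1.3 -7.2  3.2] [6.13619084e-01 1.69636625e-04 1.27241849e-02] 11.1
```

Emit:
{"method": "send_rows", "body": {"plan": [[[0.15,-0.0004,0.004,0,0],[0.15,-0.0008,0.008,0,0],[0.15,-0.0012,0.012,0,0],[0.15,-0.0012,0.014,0,0]]]}}

```text
time_s: 11.43
eef_pos: [0.6132, 0.0044, 0.0127]
orientation: [-2.101, -2.335, 0.004]
contact_force: [-2.3, -8.3, 4.2]
gripper_width: 0.0401
gripper_force: 3.7
```

Emit:
{"method": "send_rows", "body": {"plan": [[[0.15,-0.0004,0.003,0,0],[0.15,-0.0006,0.006,0,0],[0.15,-0.0006,0.006,0,0]]]}}

```text
time_s: 11.68
eef_pos: [0.613, 0.0062, 0.0127]
orientation: [-2.101, -2.335, 0.003]
contact_force: [-2.2, -8.1, 3.7]
gripper_width: 0.0399
gripper_force: 3.5
```

Still moving freely (about -0.101), so on in small steps until the force rises.

Emit:
{"method": "send_rows", "body": {"plan": [[[0.15,-0.0004,0.004,0,0],[0.15,-0.0008,0.008,0,0],[0.15,-0.0008,0.008,0,0]]]}}

```text
time_s: 11.93
eef_pos: [0.6129, 0.0073, 0.0127]
orientation: [2.1, 2.335, -0.006]
contact_force: [-1.6, -10.9, 3.7]
gripper_width: 0.0396
gripper_force: 5.8
```

Emit:
{"method": "send_rows", "body": {"plan": [[[0.15,-0.0003,0.003,0,0],[0.15,-0.0006,0.006,0,0],[0.15,-0.0006,0.006,0,0]]]}}

```text
time_s: 12.18
eef_pos: [0.6129, 0.0073, 0.0128]
orientation: [2.098, 2.333, -0.009]
contact_force: [-2.0, -18.3, 2.8]
gripper_width: 0.0398
gripper_force: 8.9
```

The cellar has butted against the stop (18 N with no motion). Withdrawing and checking.

Emit:
{"method": "send_rows", "body": {"plan": [[[0.15,0.002,-0.02,0,0],[0.15,0.005,-0.05,0,0],[0.15,0.01,-0.1,0,0],[0.15,0.016,-0.16,0,0],[0.15,0.016,-0.16,0.1,0],[0.15,0.016,-0.16,0.2,0],[0.15,0.016,-0.16,0.32,0],[0.15,0.016,-0.26,0.44,0],[0.15,0.016,-0.38,0.56,0],[0.15,0.016,-0.5,0.66,0],[0.15,0.016,-0.64,0.66,0],[0.15,0.016,-0.76,0.66,0]]]}}

```text
time_s: 13.18
eef_pos: [0.6192, -0.2083, 0.2135]
orientation: [2.097, 2.333, 0.004]
contact_force: [0.7, 1.1, -0.2]
gripper_width: 0.0398
gripper_force: 0.0
```

Emit:
{"method": "send_rows", "body": {"plan": [[[0.15,-0.1,-0.1,0,0],[0.15,-0.2,-0.2,0,0],[0.15,-0.3,-0.3,0,0],[0.15,-0.3,-0.4,0,0],[0.15,-0.3,-0.4,0,0],[0.15,-0.3,-0.4,0,0]]]}}

```text
time_s: 13.68
eef_pos: [0.5272, -0.3277, 0.2094]
orientation: [-2.105, -2.331, -0.002]
contact_force: [-0.7, -0.1, 0.1]
gripper_width: 0.0399
gripper_force: 0.0
```

```bash
python3 -c "
from m import *
where();shot('side','s5.png');shot('top','t5.png')
a=cv2.imread('pics/s5.png');b=cv2.imread('pics/t5.png')
cv2.imwrite('pics/c5.png',np.hstack([cv2.resize(a[140:240,290:390],None,fx=4,fy=4,interpolation=2),cv2.resize(b[130:230,250:350],None,fx=4,fy=4,interpolation=2)]))"
```

```text
tcp in fence x -0.1685, stop y -0.4242 F [-0.7 -0.1  0.1] [ 0.52724952 -0.32769584  0.20937224] 13.6833
```

View pics/c5.png

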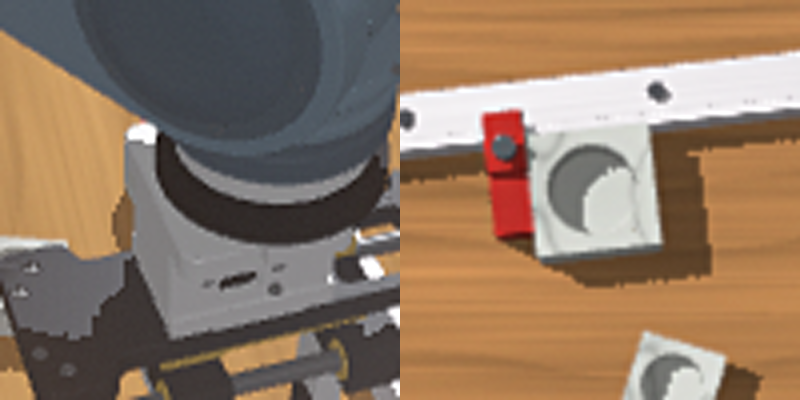

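In the top view the cellar touches the stop along its left side and the fence along its far side, with no visible gap. Next is a quick numeric check.

```bash
python3 -c "
from m import *
q=(np.array([(528,133),(650,124),(661,242),(537,255)])-[400,0]+.5)/4-.5+[250,130]
C=cast('top',q,.04)[:,:2];c=C.mean(0);d=C[0]-C[3]+C[1]-C[2]
print((c-F[1])@ex,(c-S)@ey,np.arctan2(d[1],d[0])-ang)"
```

```text
-0.04740672098531328 [-0.04610021 -0.04547419] -0.019451989631211045
```

Consistent with a snug fit, given the roughly 2 mm calibration and the measured hard contacts. Handing in.

```bash
python3 -c "
from h import *
print(robot.job_done())"
```

```text
the job is handed in; nothing more can be done
None
```

I pushed the cellar flat against the fence, slid it along to the red stop, withdrew the arm and handed the job in. The last top view put its centre at about x -47, y -46 mm (target -45, -45), square to the fence within about 0.02 rad; the verdict wasn't shown, and I didn't re-measure the loose things.

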